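Seat the tube carousel on the splined mixer drive

ROBOT

A 6-joint arm with a two-finger parallel gripper is mounted at the origin on the work surface. World frame = base frame: x ahead of the robot, y to its left, z up, the work surface at z = 0. Lengths are in m, angles in rad, forces in N, time in s.
With the tool pointing down it reaches from about 0.325 to 0.775 m from the base axis. Payload 5.5 kg.
Tool frame: the origin (TCP) lies midway between the tips of the shut fingers; the grasp point (between the pads) lies 19 mm behind it; z points along the fingers, x is the direction in which the jaws open and shut, and the axes are right-handed (so a half turn about z gives the same grasp; the last joint's range is limited). The gripper opens to 88 mm and grips with 3 to 60 N. Pads are 20 mm wide; open, the fingers measure 115 mm over their backs; the gripper's body (75 mm by 178 mm) begins 61 mm behind the grasp point.
Start: joints at [1.119, 0.091, 1.231, -0, 1.82, -0.057], TCP at [0.231, 0.554, 0.223] pointing down, gripper open.
Joint ranges: [-2.87, 2.87], [-0.86, 2.18], [0.17, 2.46], [-1.51, 4.65], [0.06, 2.69], [-2.65, 2.65]. Speed limits (rad/s): [2.57, 2.57, 3.01, 3.14, 3.14, 3.14].

INTERFACE

Orientations are given as a unit quaternion [x, y, z, w].
In Python, from rig import r gives the robot as it stands.
- The arm moves only by the shell command python3 -m handwheel 'ROWS' [FORCE]. ROWS is JSON, a list of rows, each an object of numbers: "dx", "dy", "dz": the shift along the tool's x, y, z in cm; "wx", "wy", "wz": the turn, a rotation vector about the tool's x, y, z in rad; "fingers": the finger opening in cm, from 0 to 8.78. In form: [{"dx": .., "dy": .., "dz": .., "wx": .., "wy": .., "wz": .., "fingers": ..}, ...]. A call has 1 to 20 rows; each row shifts and turns the commanded pose from where the row before left it, along the tool's axes as they then stand; what a row does not reach is not made up. A row lasts 1/12 s, in which the tool goes at most 41.7 mm and 7.16 degrees, less where a joint would pass 70% of its speed; a pose out of reach is approached as far as the arm can. A call is refused whole if a number of a shift passes 4.17 or a number of a turn 0.125, either way. A call with a gripper value outside its range is refused whole. The fingers move at their own pace and stop on an object; FORCE is the grip in N (left out, the last holds). Time passes only in rows, so rows that do not move let the fingers close. It gives the time, the measured TCP pose, the force and the opening at its end, in the units of the state.
- r.get_obs(): the state, without advancing time (a new reading comes with each control period).
- r.snapshot(name): name is "scene" or "top" or "wrist"; returns a dict with "frame" (480x640x3 uint8, blue, green, red), "mtx" (3x3 intrinsics, pixels), "xyz" and "rotation" of the camera in the world. Camera axes: x right, y up, looking along -z (the intrinsics and any distortion apply to the point x, -y, -z); pixel columns grow to the right and rows downward; lengths in m; the calibration is good to about 2 mm. A picture is of the moment at which its call begins. There is no depth.
- r.finish_job(): hands the job in, once; it reports no verdict.
The state is a dict: "time_s": time; "q": joint angles; "joint_vel": joint speeds; "tau": joint torques, N m; "position": TCP position; "tool_rot": TCP orientation; "force": force on the tool from outside, world axes, zero at the start; "torque": the same for the moment, N m; "gripper_width": finger opening in m.
Only numpy, scipy, OpenCV 4.12 (cv2) and the standard library are available. Lean on these libraries where they do the work, as an engineer would, in place of code of your own. Each camera call takes 0.05 s, during which the arm holds its last target. There are 200 camera calls.

TASK

Fit the blue tube carousel onto the drive of the bench mixer: turn it until its slots line up with the four brass teeth of the drive shaft, slide it down until it sits fully home and level on the steel flange, then let go. Lower it all the way in your grip, without letting it drop onto the drive, and leave the beaker, bottle and jar where they stand.

Things in the scene. Friction and masses are not known exactly. Their poses are not given: they have to be found in the camera images.
- carousel: Loose tube carousel, 0.3 to 0.6 kg, flat on the bench at any yaw: blue disc 130 mm across, 35 mm high, with a hub 68 mm across up to 58 mm and a white grip bar on top. Origin: centre of the underside, z up. Below is a blind cross-shaped bore 50 mm deep: four slots 18 mm wide along +-x and +-y, out to 28 mm from the axis. Four yellow stripes on top and rim mark the slots.
- grip (a point): Point on the carousel's axis in its white grip bar, 84 mm above the underside. The bar is 60 mm long along the carousel's x (in line with two of the slots and stripes), 22 mm wide along y, and stands from 58 mm (top of the hub) to 102 mm above the underside. Axes as the carousel's.
- seat (a point): Centre of the upper face of the steel flange (88 mm across) on the mixer's upright shaft, 76 mm above the bench: the carousel's origin comes to rest here. Turns with the shaft: x and y run along the four teeth, z up. The carousel fits in any of the four quarter turns. The gearbox holds the shaft still; turning it takes about 0.6 N m.
- teeth_top (a point): On the shaft axis, level with the tops of the four brass teeth, 28 mm above the flange; axes as seat. Each tooth is 12 mm wide and reaches 26 mm from the axis: 3 mm play each side in the slots (about 6 degrees). Out of line, the carousel stops here, 28 mm too high. A round nose 19 mm thick goes on up to 17 mm above this point, tapering over its last 9 mm.
- drive: Bench mixer base that carries the shaft: beige box 150 mm (x) by 170 mm (y), its top 66 mm above the bench (a grey ring round the shaft reaches 70 mm), heavy and fixed; origin at the centre of its underside, below the shaft axis. Its control panel faces its -x.
- beaker: Glass beaker, 64 mm across, 85 mm high, standing; origin at the centre of its underside. Bystander.
- amber_bottle: Amber glass bottle with white cap, 70 mm across, 140 mm high, standing; origin at the centre of its underside. Bystander.
- powder_jar: White plastic jar with blue lid, 72 mm across, 85 mm high, standing; origin at the centre of its underside. Bystander.
Things that resemble listed ones, but are neither listed nor needed, are in the scene too. What is meant by the drive is not pink or turquoise, and is the smaller of those in its own colour.

How it is judged:
By the outcome, as a careful person would: the job done as asked, in the order asked, and still so for the second after the job is handed in, with the robot touching nothing.
It also fails if it takes over 40 s, if anything falls off the work surface, if the arm or the gripper's body presses on something with over 40 N, if the wrist force passes 120 N, or if a joint passes its speed limit or range.

## Working session

There is one attempt and no reset: what is moved stays moved. The work goes in short steps, Python scripts to look and compute and a shell command to move; the robot and the scene stay as the last step left them, time stands still between calls to the robot, and variables do not carry over. Pictures are saved under pics/ and viewed, about 8 in all and at most 12, crops included, and the job is handed in when it is done.

```bash
mkdir -p pics; cat > h.py <<'E'
import numpy as np, cv2
from rig import r
from scipy.spatial.transform import Rotation as R
def rot(s):
    a=np.array(s["rotation"],float)
    return a if a.shape==(3,3) else R.from_quat(a.ravel()).as_matrix()
def ray(s,u,v):
    K=np.array(s["mtx"]);d=np.linalg.inv(K)@[u,v,1]
    return np.array(s["xyz"]),rot(s)@(d*[1,-1,-1])
def onz(s,u,v,z):
    o,d=ray(s,u,v);return o+d*(z-o[2])/d[2]
def proj(s,p):
    c=rot(s).T@(np.array(p)-s["xyz"]);q=np.array(s["mtx"])@(c*[1,-1,-1]);return q[:2]/q[2]
E
python3 - <<'E'
from h import *
import pickle
for n in("scene","top"):
    s=r.snapshot(n);cv2.imwrite(f"pics/{n}0.png",s["frame"]);pickle.dump(s,open(n+".pkl","wb"))
    print(n,{k:v for k,v in s.items() if k!="frame"})
print(r.get_obs())
E
```

```text
scene {'mtx': array([[507.87729109,   0.        , 327.23128159],
       [  0.        , 507.87729109, 239.42927836],
       [  0.        ,   0.        ,   1.        ]]), 'xyz': array([ 1.35193383, -0.0040717 ,  0.85539819]), 'rotation': array([0.2761936 , 0.29090733, 0.66928395, 0.62541907])}
top {'mtx': array([[549.42579954,   0.        , 313.34589926],
       [  0.        , 549.42579954, 241.27540822],
       [  0.        ,   0.        ,   1.        ]]), 'xyz': array([ 0.32641347, -0.04010869,  1.55661057]), 'rotation': array([ 0.04101504, -0.03696024, -0.70129288,  0.71073202])}
{'time_s': 0.1, 'q': array([ 1.11932550e+00,  9.17361054e-02,  1.23175973e+00, -4.74295241e-06,
        1.81976621e+00, -5.66882084e-02]), 'joint_vel': array([ 1.00716278e-03, -1.49607070e-03, -2.77766750e-03,  3.79051321e-05,
        3.94729071e-04,  7.26476615e-04]), 'tau': array([ 2.86256683e-03, -4.47856200e+01, -4.07571459e+01,  7.00220768e-02,
        2.84943095e-02, -1.38994683e-04]), 'position': array([0.23064869, 0.55361766, 0.22165159]), 'tool_rot': array([ 8.32047969e-01,  5.54703056e-01, -7.18458489e-04,  4.24897107e-04]), 'force': array([ 0.36116577, -0.35573951, -0.46535084]), 'torque': array([-0.02824983,  0.01553368,  0.02114469]), 'gripper_width': 0.087827193331756}
```

View pics/top0.png

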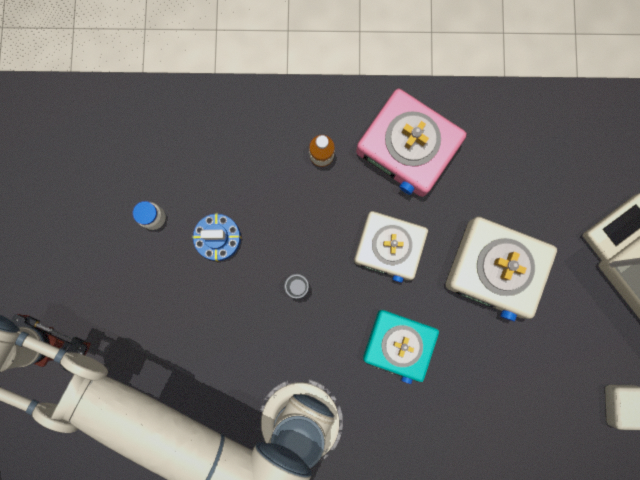

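View pics/scene0.png

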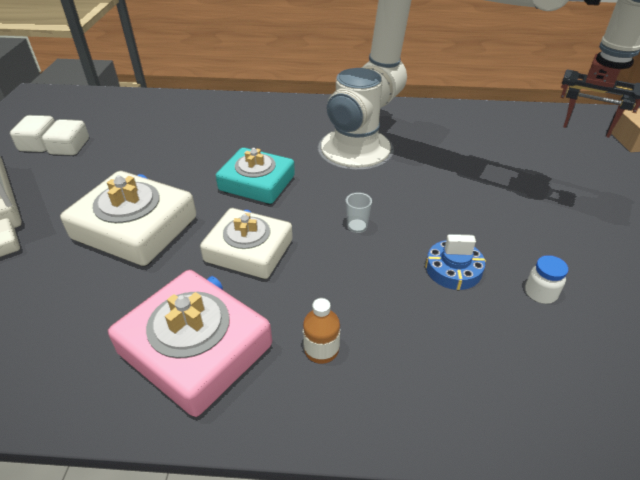

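The top view shows the carousel at about (216,238), with its bar roughly along the image's horizontal. The target drive, the small beige one, is at (392,245). The beaker is at (297,287), the bottle at (321,150) and the jar at (149,215).

```bash
cat > m.py <<'E'
from h import *
import pickle
s=pickle.load(open("top.pkl","rb"));f=s["frame"];hsv=cv2.cvtColor(f,cv2.COLOR_BGR2HSV)
def mask(lo,hi,box):
    m=cv2.inRange(hsv,np.array(lo),np.array(hi));k=np.zeros_like(m);x0,y0,x1,y1=box;k[y0:y1,x0:x1]=255;return m&k
def pts(m): 
    y,x=np.nonzero(m);return np.c_[x,y].astype(np.float32)
# bar
w=pts(mask((0,0,200),(180,60,255),(192,220,240,260)));w=np.array([onz(s,u,v,.102)[:2] for u,v in w],np.float32)
print("bar",cv2.minAreaRect(w),len(w))
b=pts(mask((95,120,50),(125,255,255),(185,205,250,270)))
b=np.array([onz(s,u,v,.035)[:2] for u,v in b],np.float32);print("disc",cv2.minEnclosingCircle(b))
y=pts(mask((15,120,100),(32,255,255),(370,220,420,270)))
y=np.array([onz(s,u,v,.104)[:2] for u,v in y],np.float32);print("teeth",cv2.minEnclosingCircle(y),cv2.minAreaRect(y),len(y))
bx=pts(mask((10,5,150),(35,90,255),(345,200,435,285)))
bx=np.array([onz(s,u,v,.066)[:2] for u,v in bx],np.float32);print("box",cv2.minAreaRect(bx))
for n,p,z in(("beaker",(297,287),.085),("bottle",(322,141),.14),("jar",(147,213),.085)):print(n,onz(s,*p,z))
E
python3 m.py
```

```text
bar ((0.49364975094795227, 0.231739804148674), (0.10349919646978378, 0.09608499705791473), 88.69245147705078) 185
disc ((0.5035160779953003, 0.24042537808418274), 0.0674586072564125)
teeth ((0.485202819108963, -0.24229037761688232), 0.024528926238417625) ((0.48420071601867676, -0.2422739863395691), (0.039292994886636734, 0.0398884080350399), 45.056705474853516) 99
box ((0.48498597741127014, -0.24263004958629608), (0.16783657670021057, 0.14802126586437225), 73.33177947998047)
beaker [0.36595749 0.01143303 0.085     ]
bottle [ 0.75066811 -0.05016463  0.14      ]
jar [0.56068381 0.42202306 0.085     ]
```

```bash
python3 -m handwheel '[{"dx":-1.34,"dy":2.66},{"dx":-1.34,"dy":2.66},{"dx":-1.34,"dy":2.66},{"dx":-1.34,"dy":2.66},{"dx":-1.34,"dy":2.66},{"dx":-1.34,"dy":2.66},{"dx":-1.34,"dy":2.66},{"dx":-1.34,"dy":2.66},{"dx":-1.34,"dy":2.66},{"dx":-1.34,"dy":2.66},{"dx":-1.34,"dy":2.66},{"dx":-1.34,"dy":2.66},{"dx":-1.34,"dy":2.66},{"dx":-1.34,"dy":2.66}]' && python3 -m handwheel '[{"wz":0.117},{"wz":0.117},{"wz":0.117},{"wz":0.117},{"wz":0.117},{"wz":0.117},{"wz":0.117},{"wz":0.117},{"wz":0.117},{"wz":0.117},{}]'
python3 - <<'E'
from h import *
import pickle
s=r.snapshot("wrist");pickle.dump(s,open("w1.pkl","wb"));cv2.imwrite("pics/w1.png",s["frame"]);print(s["xyz"],rot(s),s["mtx"])
E
```

```text
[0.15936958 0.5843663  0.38345666] [[ 0.38376744 -0.8846568  -0.26477332]
 [ 0.92342921  0.36733529  0.11110032]
 [-0.00102507 -0.2871361   0.95788925]] [[419.35081429   0.         316.16634833]
 [  0.         419.35081429 239.38553566]
 [  0.           0.           1.        ]]schema error: expected keys dx, dy, dz, wx, wy, wz, fingers
```

View pics/w1.png

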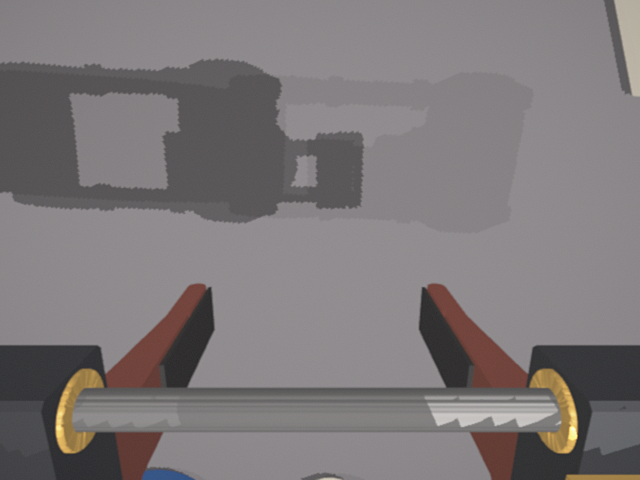

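The call was refused because rows need every key, so the arm has not moved. The wrist view shows the fingertips around (200,290) and (435,290) and only bench otherwise.

```bash
python3 -m handwheel '[{"dx":-1.34,"dy":2.66,"dz":0,"wx":0,"wy":0,"wz":0,"fingers":8.78},{"dx":-1.34,"dy":2.66,"dz":0,"wx":0,"wy":0,"wz":0,"fingers":8.78},{"dx":-1.34,"dy":2.66,"dz":0,"wx":0,"wy":0,"wz":0,"fingers":8.78},{"dx":-1.34,"dy":2.66,"dz":0,"wx":0,"wy":0,"wz":0,"fingers":8.78},{"dx":-1.34,"dy":2.66,"dz":0,"wx":0,"wy":0,"wz":0,"fingers":8.78},{"dx":-1.34,"dy":2.66,"dz":0,"wx":0,"wy":0,"wz":0,"fingers":8.78},{"dx":-1.34,"dy":2.66,"dz":0,"wx":0,"wy":0,"wz":0,"fingers":8.78},{"dx":-1.34,"dy":2.66,"dz":0,"wx":0,"wy":0,"wz":0,"fingers":8.78},{"dx":-1.34,"dy":2.66,"dz":0,"wx":0,"wy":0,"wz":0,"fingers":8.78},{"dx":-1.34,"dy":2.66,"dz":0,"wx":0,"wy":0,"wz":0,"fingers":8.78},{"dx":-1.34,"dy":2.66,"dz":0,"wx":0,"wy":0,"wz":0,"fingers":8.78},{"dx":-1.34,"dy":2.66,"dz":0,"wx":0,"wy":0,"wz":0,"fingers":8.78},{"dx":-1.34,"dy":2.66,"dz":0,"wx":0,"wy":0,"wz":0,"fingers":8.78},{"dx":-1.34,"dy":2.66,"dz":0,"wx":0,"wy":0,"wz":0,"fingers":8.78}]' && python3 -m handwheel '[{"dx":0,"dy":0,"dz":0,"wx":0,"wy":0,"wz":0.117,"fingers":8.78},{"dx":0,"dy":0,"dz":0,"wx":0,"wy":0,"wz":0.117,"fingers":8.78},{"dx":0,"dy":0,"dz":0,"wx":0,"wy":0,"wz":0.117,"fingers":8.78},{"dx":0,"dy":0,"dz":0,"wx":0,"wy":0,"wz":0.117,"fingers":8.78},{"dx":0,"dy":0,"dz":0,"wx":0,"wy":0,"wz":0.117,"fingers":8.78},{"dx":0,"dy":0,"dz":0,"wx":0,"wy":0,"wz":0.117,"fingers":8.78},{"dx":0,"dy":0,"dz":0,"wx":0,"wy":0,"wz":0.117,"fingers":8.78},{"dx":0,"dy":0,"dz":0,"wx":0,"wy":0,"wz":0.117,"fingers":8.78},{"dx":0,"dy":0,"dz":0,"wx":0,"wy":0,"wz":0.117,"fingers":8.78},{"dx":0,"dy":0,"dz":0,"wx":0,"wy":0,"wz":0.117,"fingers":8.78},{"dx":0,"dy":0,"dz":0,"wx":0,"wy":0,"wz":0,"fingers":8.78}]'
python3 - <<'E'
from h import *
import pickle
s=r.snapshot("wrist");pickle.dump(s,open("w1.pkl","wb"));cv2.imwrite("pics/w2.png",s["frame"]);print(s["xyz"],rot(s))
E
```

```text
time_s: 1.32
position: [0.5031, 0.2361, 0.2223]
tool_rot: [0.832, 0.555, -0.0, -0.0]
force: [1.0, 0.1, -0.3]
gripper_width: 0.0879
time_s: 2.23
position: [0.5023, 0.2374, 0.2222]
tool_rot: [1.0, 0.001, -0.0, 0.0]
force: [-0.6, 0.5, -0.9]
gripper_width: 0.0874
[0.50378092 0.31659001 0.38403905] [[ 9.99996027e-01 -2.81105570e-03 -2.11324752e-04]
 [ 2.75343161e-03  9.57919678e-01  2.87023187e-01]
 [-6.04406028e-04 -2.87022629e-01  9.57923611e-01]]
```

View pics/w2.png

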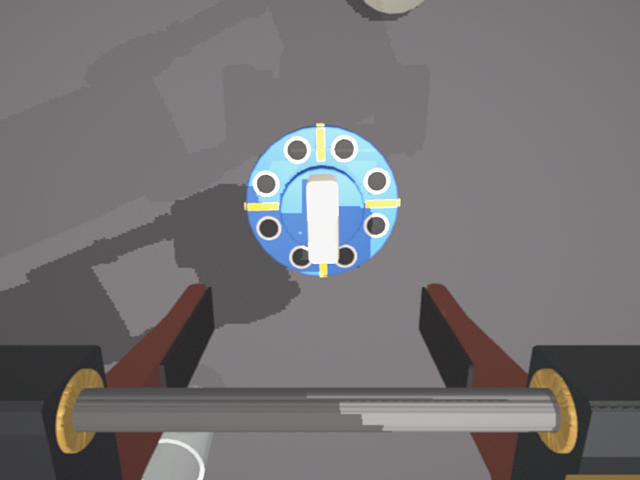

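The wrist view shows the carousel's disc centred at about (322,200). Its stripes are at (321,142), (262,207), (382,203) and (323,270), and the bar runs nearly vertically.

```bash
python3 - <<'E'
from h import *
import pickle
s=pickle.load(open("w1.pkl","rb"));hsv=cv2.cvtColor(s["frame"],cv2.COLOR_BGR2HSV)
m=cv2.inRange(hsv,np.array((20,100,120)),np.array((35,255,255)));m[290:]=0
n,l,st,c=cv2.connectedComponentsWithStats(m)
for i in range(1,n):
    if st[i,4]>20: print(st[i],c[i],onz(s,*c[i],.035)[:2])
w=cv2.inRange(hsv,np.array((0,0,190)),np.array((180,40,255)));w[:190]=0;w[275:]=0;w[:,:300]=0;w[:,350:]=0
n,l,st,c=cv2.connectedComponentsWithStats(w);i=1+np.argmax(st[1:,4])
y,x=np.nonzero(l==i);P=np.array([onz(s,u,v,.102)[:2] for u,v in zip(x,y)],np.float32);print("bar",cv2.minAreaRect(P),len(P))
b=cv2.inRange(hsv,np.array((95,120,50)),np.array((125,255,255)));b[300:]=0
y,x=np.nonzero(b);P=np.array([onz(s,u,v,.035)[:2] for u,v in zip(x,y)],np.float32);print("disc",cv2.minEnclosingCircle(P),cv2.fitEllipse(cv2.convexHull(P)))
E
```

```text
[317 129   6  20 104] [319.69230769 138.35576923] [0.50647997 0.29748487]
[319 151   5   9  42] [320.9047619 155.0952381] [0.50754262 0.28413091]
[366 201  29   7 150] [379.62       203.17333333] [0.55750834 0.24417995]
[248 203  30   7 193] [262.20725389 206.25906736] [0.4579731  0.24122789]
[320 264   7  14  81] [323.14814815 269.55555556] [0.51013492 0.18405699]
bar ((0.5097876787185669, 0.23657424747943878), (0.03507755324244499, 0.06097659096121788), 0.16384257376194) 2435
disc ((0.508335530757904, 0.24341079592704773), 0.06471958756446838) ((0.50831538438797, 0.2433525174856186), (0.12843747437000275, 0.128702774643898), 55.86369323730469)
```

```bash
python3 -m handwheel '[{"dx":0.6,"dy":-0.6,"dz":0,"wx":0,"wy":0,"wz":-0.03,"fingers":8.78},{"dx":0,"dy":0,"dz":1.96,"wx":0,"wy":0,"wz":0,"fingers":8.78},{"dx":0,"dy":0,"dz":1.96,"wx":0,"wy":0,"wz":0,"fingers":8.78},{"dx":0,"dy":0,"dz":1.96,"wx":0,"wy":0,"wz":0,"fingers":8.78},{"dx":0,"dy":0,"dz":1.96,"wx":0,"wy":0,"wz":0,"fingers":8.78},{"dx":0,"dy":0,"dz":1.96,"wx":0,"wy":0,"wz":0,"fingers":8.78},{"dx":0,"dy":0,"dz":1.96,"wx":0,"wy":0,"wz":0,"fingers":8.78},{"dx":0,"dy":0,"dz":1.96,"wx":0,"wy":0,"wz":0,"fingers":8.78},{"dx":0,"dy":0,"dz":1.96,"wx":0,"wy":0,"wz":0,"fingers":8.78},{"dx":0,"dy":0,"dz":0,"wx":0,"wy":0,"wz":0,"fingers":8.78},{"dx":0,"dy":0,"dz":0,"wx":0,"wy":0,"wz":0,"fingers":8.78}]' && python3 -m handwheel '[{"dx":0,"dy":0,"dz":0,"wx":0,"wy":0,"wz":0,"fingers":0},{"dx":0,"dy":0,"dz":0,"wx":0,"wy":0,"wz":0,"fingers":0},{"dx":0,"dy":0,"dz":0,"wx":0,"wy":0,"wz":0,"fingers":0},{"dx":0,"dy":0,"dz":0,"wx":0,"wy":0,"wz":0,"fingers":0},{"dx":0,"dy":0,"dz":0,"wx":0,"wy":0,"wz":0,"fingers":0},{"dx":0,"dy":0,"dz":0,"wx":0,"wy":0,"wz":0,"fingers":0},{"dx":0,"dy":0,"dz":0,"wx":0,"wy":0,"wz":0,"fingers":0},{"dx":0,"dy":0,"dz":0,"wx":0,"wy":0,"wz":0,"fingers":0},{"dx":0,"dy":0,"dz":0,"wx":0,"wy":0,"wz":0,"fingers":0},{"dx":0,"dy":0,"dz":0,"wx":0,"wy":0,"wz":0,"fingers":0}]' 50
```

```text
time_s: 3.2
position: [0.5077, 0.2434, 0.0647]
tool_rot: [1.0, 0.019, -0.001, 0.0]
force: [-0.1, 0.6, 0.4]
gripper_width: 0.0878
time_s: 4.03
position: [0.5082, 0.2434, 0.0658]
tool_rot: [1.0, 0.018, -0.0, 0.0]
force: [-8.0, -1.3, 3.7]
gripper_width: 0.0245
```

```bash
python3 -m handwheel '[{"dx":0,"dy":0,"dz":0,"wx":0,"wy":0,"wz":0,"fingers":0},{"dx":0,"dy":0,"dz":0,"wx":0,"wy":0,"wz":0,"fingers":0},{"dx":0,"dy":0,"dz":-1,"wx":0,"wy":0,"wz":0,"fingers":0},{"dx":0,"dy":0,"dz":-2,"wx":0,"wy":0,"wz":0,"fingers":0},{"dx":0,"dy":0,"dz":-2.5,"wx":0,"wy":0,"wz":0,"fingers":0},{"dx":0,"dy":0,"dz":-2.5,"wx":0,"wy":0,"wz":0,"fingers":0},{"dx":0,"dy":0,"dz":-2.5,"wx":0,"wy":0,"wz":0,"fingers":0},{"dx":0,"dy":0,"dz":-2.5,"wx":0,"wy":0,"wz":0,"fingers":0},{"dx":0,"dy":0,"dz":-2.5,"wx":0,"wy":0,"wz":0,"fingers":0},{"dx":0,"dy":0,"dz":-2.5,"wx":0,"wy":0,"wz":0,"fingers":0},{"dx":0,"dy":0,"dz":-2,"wx":0,"wy":0,"wz":0,"fingers":0},{"dx":0,"dy":0,"dz":0,"wx":0,"wy":0,"wz":0,"fingers":0}]' 
python3 -m handwheel '[{"dx":-0.1,"dy":1.5,"dz":0,"wx":0,"wy":0,"wz":0,"fingers":0},{"dx":-0.2,"dy":2.5,"dz":0,"wx":0,"wy":0,"wz":0,"fingers":0},{"dx":-0.2,"dy":3.5,"dz":0,"wx":0,"wy":0,"wz":0,"fingers":0},{"dx":-0.25,"dy":3.5,"dz":0,"wx":0,"wy":0,"wz":0,"fingers":0},{"dx":-0.25,"dy":3.5,"dz":0,"wx":0,"wy":0,"wz":0,"fingers":0},{"dx":-0.25,"dy":3.5,"dz":0,"wx":0,"wy":0,"wz":0,"fingers":0},{"dx":-0.25,"dy":3.5,"dz":0,"wx":0,"wy":0,"wz":0,"fingers":0},{"dx":-0.25,"dy":3.5,"dz":0,"wx":0,"wy":0,"wz":0,"fingers":0},{"dx":-0.25,"dy":3.5,"dz":0,"wx":0,"wy":0,"wz":0,"fingers":0},{"dx":-0.25,"dy":3.5,"dz":0,"wx":0,"wy":0,"wz":0,"fingers":0},{"dx":-0.25,"dy":3.5,"dz":0,"wx":0,"wy":0,"wz":0,"fingers":0},{"dx":-0.25,"dy":3.5,"dz":0,"wx":0,"wy":0,"wz":0,"fingers":0},{"dx":-0.25,"dy":3.5,"dz":0,"wx":0,"wy":0,"wz":0,"fingers":0},{"dx":-0.25,"dy":3.5,"dz":0,"wx":0,"wy":0,"wz":0,"fingers":0},{"dx":-0.25,"dy":3.5,"dz":0,"wx":0,"wy":0,"wz":0,"fingers":0},{"dx":-0.25,"dy":3.5,"dz":0,"wx":0,"wy":0,"wz":0,"fingers":0},{"dx":-0.25,"dy":3.5,"dz":0,"wx":0,"wy":0,"wz":0,"fingers":0},{"dx":-0.25,"dy":3.5,"dz":0,"wx":0,"wy":0,"wz":0,"fingers":0},{"dx":0,"dy":1.5,"dz":0,"wx":0,"wy":0,"wz":0,"fingers":0},{"dx":0,"dy":0,"dz":0,"wx":0,"wy":0,"wz":0,"fingers":0}]'
python3 - <<'E'
from h import *
import pickle
s=r.snapshot("wrist");pickle.dump(s,open("w3.pkl","wb"));cv2.imwrite("pics/w3.png",s["frame"])
E
```

```text
time_s: 5.03
position: [0.5094, 0.2439, 0.2711]
tool_rot: [1.0, 0.018, 0.004, -0.001]
force: [0.6, -0.2, -3.7]
gripper_width: 0.0216
time_s: 6.7
position: [0.4859, -0.3764, 0.2615]
tool_rot: [1.0, 0.016, -0.003, -0.001]
force: [-0.5, 1.2, -5.3]
gripper_width: 0.0218
```

View pics/w3.png

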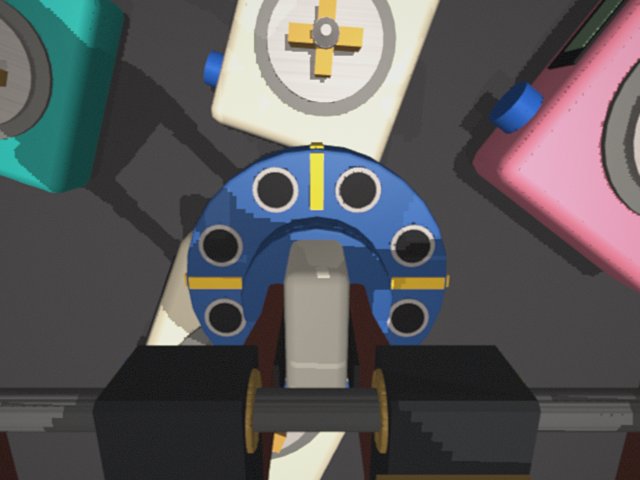

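The wrist view shows the drive's cross above the held carousel: nose tip at about (326,30), tooth ends near (288,36), (362,40) and (323,77). The carousel's stripes are at (215,283), (418,283) and (317,178). A crop will let me read the edges.

```bash
python3 - <<'E'
from h import *
import pickle
s=pickle.load(open("w3.pkl","rb"));c=s["frame"][0:90,275:375]
cv2.imwrite("pics/c3.png",cv2.resize(c,None,fx=6,fy=6,interpolation=cv2.INTER_NEAREST))
hsv=cv2.cvtColor(s["frame"],cv2.COLOR_BGR2HSV)
m=cv2.inRange(hsv,np.array((20,100,120)),np.array((35,255,255)))
n,l,st,c=cv2.connectedComponentsWithStats(m)
for i in range(1,n):
    if st[i,4]>60: print(st[i],c[i].round(1))
for v in (20,30,40,50,60,70,76):print(v,[(x,*hsv[v,x][[1,2]]) for x in range(284,366,6)])
E
```

```text
[319   0  17  19 288] [327.    8.1]
[289  23  24  21 399] [299.6  32.1]
[336  27  27  20 451] [350.1  36.6]
[315  47  19  29 427] [323.5  61.2]
[310 153  13  57 731] [316.1 181.1]
[189 277  53  12 631] [214.9 282.5]
[391 277  54  12 622] [417.6 282.6]
20 [(284, np.uint8(12), np.uint8(225)), (290, np.uint8(9), np.uint8(226)), (296, np.uint8(10), np.uint8(226)), (302, np.uint8(12), np.uint8(228)), (308, np.uint8(12), np.uint8(228)), (314, np.uint8(17), np.uint8(161)), (320, np.uint8(16), np.uint8(140)), (326, np.uint8(23), np.uint8(147)), (332, np.uint8(18), np.uint8(145)), (338, np.uint8(11), np.uint8(232)), (344, np.uint8(12), np.uint8(230)), (350, np.uint8(13), np.uint8(229)), (356, np.uint8(14), np.uint8(229)), (362, np.uint8(12), np.uint8(228))]
30 [(284, np.uint8(14), np.uint8(226)), (290, np.uint8(156), np.uint8(232)), (296, np.uint8(152), np.uint8(232)), (302, np.uint8(151), np.uint8(231)), (308, np.uint8(151), np.uint8(231)), (314, np.uint8(19), np.uint8(136)), (320, np.uint8(19), np.uint8(163)), (326, np.uint8(13), np.uint8(232)), (332, np.uint8(19), np.uint8(145)), (338, np.
[... 2026 characters left out ...]
uint8(234)), (338, np.uint8(11), np.uint8(233)), (344, np.uint8(11), np.uint8(233)), (350, np.uint8(11), np.uint8(233)), (356, np.uint8(11), np.uint8(233)), (362, np.uint8(11), np.uint8(234))]
76 [(284, np.uint8(12), np.uint8(233)), (290, np.uint8(12), np.uint8(233)), (296, np.uint8(12), np.uint8(233)), (302, np.uint8(12), np.uint8(233)), (308, np.uint8(11), np.uint8(235)), (314, np.uint8(29), np.uint8(123)), (320, np.uint8(124), np.uint8(80)), (326, np.uint8(133), np.uint8(73)), (332, np.uint8(10), np.uint8(233)), (338, np.uint8(12), np.uint8(232)), (344, np.uint8(12), np.uint8(232)), (350, np.uint8(12), np.uint8(232)), (356, np.uint8(12), np.uint8(232)), (362, np.uint8(10), np.uint8(233))]
```

View pics/c3.png

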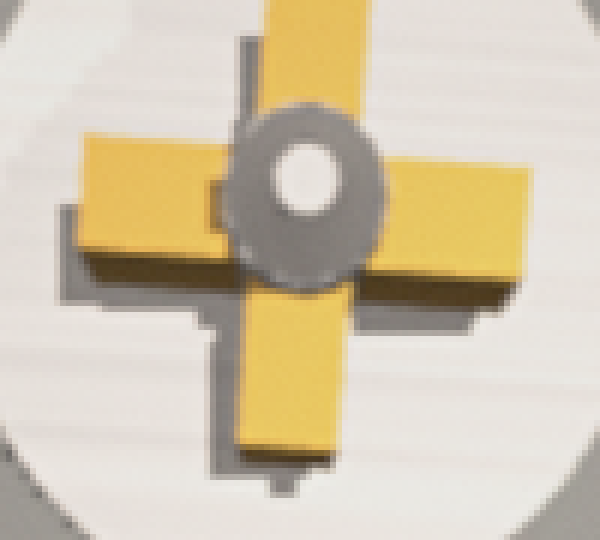

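The crop shows top-face corners, in crop pixels, at left (85,135)/(77,245), right (532,168)/(522,278) and bottom (238,443)/(335,452). The nose tip is at (308,180).

```bash
cat > c.py <<'E'
from h import *
import pickle
s=pickle.load(open("w3.pkl","rb"));o=r.get_obs();p=o["position"];T=R.from_quat(o["tool_rot"]).as_matrix()
g=lambda a,b,z=.104:onz(s,275+a/6,b/6,z)[:2]
L=(g(85,135)+g(77,245))/2;Rr=(g(532,168)+g(522,278))/2;B=(g(238,443)+g(335,452))/2
C=(L+Rr)/2;print("L,R,B",L,Rr,B,"len",np.linalg.norm(L-Rr),"C",C,"dist CB",np.linalg.norm(C-B),"nose",g(308,180,.121))
ang=lambda d:np.degrees(np.arctan2(d[1],d[0]))
e=lambda a,b:g(*b)-g(*a)
print("yaw LR",ang(Rr-L),"CB",ang(C-B)-90,"edges",ang(e((85,135),(532,168))),ang(e((77,245),(522,278))))
zt=p[2]-.065+.035;a=onz(s,214.9,282.5,zt);b=onz(s,417.6,282.6,zt);t=onz(s,316.1,181.1,zt)
print("carousel yaw",ang((b-a)[:2]),"mid",(a+b)[:2]/2,"top-stripe x",t,"tool",p,"tool x ang",ang(T[:,0]),"z",T[:,2])
D=C-p[:2];print("delta tool cm",(T.T@np.r_[D,0])*100)
E
python3 c.py
```

```text
L,R,B [ 0.46323491 -0.2429995 ] [ 0.51492605 -0.24486541] [ 0.48797882 -0.2699854 ] len 0.05172480449589815 C [ 0.48908048 -0.24393246] dist CB 0.026076223876877882 nose [ 0.48921125 -0.24411057]
yaw LR -2.0673230958052193 CB -2.4213397736475315 edges -2.0420350363411406 -2.092438040614451
carousel yaw 1.9262322292749476 mid [ 0.48733342 -0.37650017] top-stripe x [ 0.48572708 -0.32663354  0.23213784] tool [ 0.48641284 -0.37431549  0.26213784] tool x ang 1.8798031323630495 z [-0.00443712  0.00338254 -0.99998444]
delta tool cm [  0.69430796 -13.02246611   0.04291888]
```

```bash
python3 -m handwheel '[{"dx":0,"dy":0,"dz":0,"wx":0,"wy":0,"wz":0.07,"fingers":0},{"dx":-0.05,"dy":-1.5,"dz":0,"wx":0,"wy":0,"wz":0,"fingers":0},{"dx":-0.05,"dy":-2.5,"dz":0,"wx":0,"wy":0,"wz":0,"fingers":0},{"dx":-0.05,"dy":-2.5,"dz":0,"wx":0,"wy":0,"wz":0,"fingers":0},{"dx":-0.05,"dy":-2.5,"dz":0,"wx":0,"wy":0,"wz":0,"fingers":0},{"dx":-0.05,"dy":-2.5,"dz":0,"wx":0,"wy":0,"wz":0,"fingers":0},{"dx":-0.02,"dy":-1.55,"dz":0,"wx":0,"wy":0,"wz":0,"fingers":0},{"dx":0,"dy":0,"dz":2,"wx":0,"wy":0,"wz":0,"fingers":0},{"dx":0,"dy":0,"dz":2,"wx":0,"wy":0,"wz":0,"fingers":0},{"dx":0,"dy":0,"dz":2,"wx":0,"wy":0,"wz":0,"fingers":0},{"dx":0,"dy":0,"dz":0,"wx":0,"wy":0,"wz":0,"fingers":0},{"dx":0,"dy":0,"dz":0,"wx":0,"wy":0,"wz":0,"fingers":0},{"dx":0,"dy":0,"dz":0,"wx":0,"wy":0,"wz":0,"fingers":0},{"dx":0,"dy":0,"dz":0,"wx":0,"wy":0,"wz":0,"fingers":0}]'
cat > st.py <<'E'
from h import *
o=r.get_obs();p=o["position"];T=R.from_quat(o["tool_rot"]).as_matrix()
print("pos",p.round(4),"xang",np.degrees(np.arctan2(T[1,0],T[0,0])).round(2),"z",T[:,2].round(4),"F",o["force"],"delta tool cm",(T.T@(np.array([.4886,-.2438,p[2]])-p)*100).round(2))
E
python3 st.py
```

```text
time_s: 7.92
position: [0.4902, -0.2424, 0.2077]
tool_rot: [1.0, -0.017, 0.001, 0.001]
force: [-0.8, 0.3, -4.9]
gripper_width: 0.0217
pos [ 0.4902 -0.2424  0.2077] xang -1.95 z [ 0.0023 -0.0013 -1.    ] F [-0.76960697  0.27596059 -4.94950888] delta tool cm [-0.15  0.15 -0.  ]
```

```bash
python3 -m handwheel '[{"dx":-0.15,"dy":0.15,"dz":0,"wx":0,"wy":0,"wz":0,"fingers":0},{"dx":0,"dy":0,"dz":1,"wx":0,"wy":0,"wz":0,"fingers":0},{"dx":0,"dy":0,"dz":1,"wx":0,"wy":0,"wz":0,"fingers":0},{"dx":0,"dy":0,"dz":1,"wx":0,"wy":0,"wz":0,"fingers":0},{"dx":0,"dy":0,"dz":0,"wx":0,"wy":0,"wz":0,"fingers":0},{"dx":0,"dy":0,"dz":0,"wx":0,"wy":0,"wz":0,"fingers":0},{"dx":0,"dy":0,"dz":0,"wx":0,"wy":0,"wz":0,"fingers":0}]'; python3 st.py
```

```text
time_s: 8.5
position: [0.4881, -0.2435, 0.1756]
tool_rot: [1.0, -0.017, -0.0, -0.0]
force: [-0.6, -0.0, -5.5]
gripper_width: 0.0216
pos [ 0.4881 -0.2435  0.1756] xang -1.95 z [-4.e-04  3.e-04 -1.e+00] F [-0.62646388 -0.0303233  -5.45740355] delta tool cm [ 0.05  0.03 -0.  ]
```

Position, yaw and tilt are within tolerance, so I'll go past the tooth tops in small steps and watch the force.

```bash
python3 -m handwheel '[{"dx":0.05,"dy":0,"dz":0.4,"wx":0,"wy":0,"wz":0,"fingers":0},{"dx":0,"dy":0,"dz":0.4,"wx":0,"wy":0,"wz":0,"fingers":0},{"dx":0,"dy":0,"dz":0.4,"wx":0,"wy":0,"wz":0,"fingers":0},{"dx":0,"dy":0,"dz":0,"wx":0,"wy":0,"wz":0,"fingers":0},{"dx":0,"dy":0,"dz":0,"wx":0,"wy":0,"wz":0,"fingers":0},{"dx":0,"dy":0,"dz":0,"wx":0,"wy":0,"wz":0,"fingers":0}]'; python3 st.py
```

```text
time_s: 9.0
position: [0.4887, -0.2436, 0.1639]
tool_rot: [1.0, -0.017, 0.0, 0.0]
force: [0.1, -0.3, -5.0]
gripper_width: 0.0217
pos [ 0.4887 -0.2436  0.1639] xang -1.95 z [ 0. -0. -1.] F [ 0.06152279 -0.27578068 -4.9711554 ] delta tool cm [-0.01  0.02  0.  ]
```

```bash
python3 -m handwheel '[{"dx":0,"dy":0,"dz":0.5,"wx":0,"wy":0,"wz":0,"fingers":0},{"dx":0,"dy":0,"dz":0.5,"wx":0,"wy":0,"wz":0,"fingers":0},{"dx":0,"dy":0,"dz":0.5,"wx":0,"wy":0,"wz":0,"fingers":0},{"dx":0,"dy":0,"dz":0.4,"wx":0,"wy":0,"wz":0,"fingers":0},{"dx":0,"dy":0,"dz":0,"wx":0,"wy":0,"wz":0,"fingers":0},{"dx":0,"dy":0,"dz":0,"wx":0,"wy":0,"wz":0,"fingers":0},{"dx":0,"dy":0,"dz":0,"wx":0,"wy":0,"wz":0,"fingers":0}]'; python3 st.py; python3 -m handwheel '[{"dx":0,"dy":0,"dz":0.1,"wx":0,"wy":0,"wz":0,"fingers":0},{"dx":0,"dy":0,"dz":0.1,"wx":0,"wy":0,"wz":0,"fingers":0},{"dx":0,"dy":0,"dz":0,"wx":0,"wy":0,"wz":0,"fingers":0},{"dx":0,"dy":0,"dz":0,"wx":0,"wy":0,"wz":0,"fingers":0}]'; python3 st.py
```

```text
time_s: 9.58
position: [0.4888, -0.2436, 0.1449]
tool_rot: [1.0, -0.017, 0.0, 0.0]
force: [-0.3, 1.2, -4.4]
gripper_width: 0.0217
pos [ 0.4888 -0.2436  0.1449] xang -1.95 z [ 2.e-04 -1.e-04 -1.e+00] F [-0.28389449  1.24002031 -4.3973526 ] delta tool cm [-0.01  0.02 -0.  ]
time_s: 9.92
position: [0.4887, -0.2436, 0.1429]
tool_rot: [1.0, -0.017, 0.0, 0.0]
force: [0.4, -0.5, -4.2]
gripper_width: 0.0216
pos [ 0.4887 -0.2436  0.1429] xang -1.95 z [ 0. -0. -1.] F [ 0.35799885 -0.47937688 -4.21161888] delta tool cm [-0.01  0.02  0.  ]
```

```bash
for i in 1; do :; done; python3 -m handwheel '[{"dx":0,"dy":0,"dz":0.1,"wx":0,"wy":0,"wz":0,"fingers":0},{"dx":0,"dy":0,"dz":0,"wx":0,"wy":0,"wz":0,"fingers":0},{"dx":0,"dy":0,"dz":0,"wx":0,"wy":0,"wz":0,"fingers":0}]'; python3 -m handwheel '[{"dx":0,"dy":0,"dz":0.05,"wx":0,"wy":0,"wz":0,"fingers":0},{"dx":0,"dy":0,"dz":0,"wx":0,"wy":0,"wz":0,"fingers":0},{"dx":0,"dy":0,"dz":0,"wx":0,"wy":0,"wz":0,"fingers":0}]'
```

```text
time_s: 10.17
position: [0.4887, -0.2436, 0.1418]
tool_rot: [1.0, -0.017, 0.0, 0.0]
force: [0.3, -0.3, -4.5]
gripper_width: 0.0214
time_s: 10.42
position: [0.4887, -0.2436, 0.1418]
tool_rot: [1.0, -0.017, 0.0, 0.0]
force: [-0.2, 0.1, -1.8]
gripper_width: 0.0217
```

```bash
python3 -m handwheel '[{"dx":0,"dy":0,"dz":0.08,"wx":0,"wy":0,"wz":0,"fingers":0},{"dx":0,"dy":0,"dz":0,"wx":0,"wy":0,"wz":0,"fingers":0},{"dx":0,"dy":0,"dz":0,"wx":0,"wy":0,"wz":0,"fingers":0}]'
python3 - <<'E'
from h import *
s=r.snapshot("scene");f=s["frame"];cv2.imwrite("pics/s5.png",cv2.resize(f[130:310,170:410],None,fx=3,fy=3))
print(r.get_obs()["torque"])
E
```

```text
time_s: 10.67
position: [0.4888, -0.2436, 0.1417]
tool_rot: [1.0, -0.017, 0.0, 0.0]
force: [-4.0, 1.4, 5.1]
gripper_width: 0.0216
[ 0.32265051  0.96272753 -0.00237513]
```

View pics/s5.png

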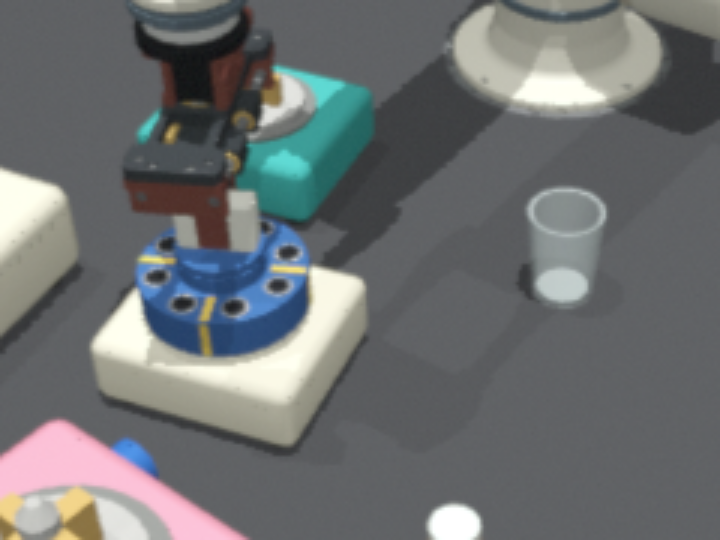

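The view shows the carousel level and low over the beige base. The downward force reversed at TCP z = 0.1418, which matches the seated height, so I'll relieve it, release and retreat.

```bash
python3 -m handwheel '[{"dx":0,"dy":0,"dz":-0.05,"wx":0,"wy":0,"wz":0,"fingers":0},{"dx":0,"dy":0,"dz":0,"wx":0,"wy":0,"wz":0,"fingers":3},{"dx":0,"dy":0,"dz":0,"wx":0,"wy":0,"wz":0,"fingers":4},{"dx":0,"dy":0,"dz":0,"wx":0,"wy":0,"wz":0,"fingers":5},{"dx":0,"dy":0,"dz":0,"wx":0,"wy":0,"wz":0,"fingers":5},{"dx":0,"dy":0,"dz":0,"wx":0,"wy":0,"wz":0,"fingers":5},{"dx":0,"dy":0,"dz":0,"wx":0,"wy":0,"wz":0,"fingers":5},{"dx":0,"dy":0,"dz":0,"wx":0,"wy":0,"wz":0,"fingers":5}]'; python3 -m handwheel '[{"dx":0,"dy":0,"dz":-1,"wx":0,"wy":0,"wz":0,"fingers":5},{"dx":0,"dy":0,"dz":-2,"wx":0,"wy":0,"wz":0,"fingers":5},{"dx":0,"dy":0,"dz":-2,"wx":0,"wy":0,"wz":0,"fingers":5},{"dx":0,"dy":0,"dz":-2,"wx":0,"wy":0,"wz":0,"fingers":5},{"dx":0,"dy":0,"dz":-2,"wx":0,"wy":0,"wz":0,"fingers":5},{"dx":0,"dy":0,"dz":-2,"wx":0,"wy":0,"wz":0,"fingers":5},{"dx":0,"dy":0,"dz":-2,"wx":0,"wy":0,"wz":0,"fingers":5},{"dx":0,"dy":0,"dz":0,"wx":0,"wy":0,"wz":0,"fingers":5},{"dx":0,"dy":0,"dz":0,"wx":0,"wy":0,"wz":0,"fingers":5},{"dx":0,"dy":0,"dz":0,"wx":0,"wy":0,"wz":0,"fingers":5}]'
python3 - <<'E'
from h import *
s=r.snapshot("scene");f=s["frame"];cv2.imwrite("pics/s6.png",f)
w=r.snapshot("wrist");cv2.imwrite("pics/w6.png",w["frame"])
hsv=cv2.cvtColor(w["frame"],cv2.COLOR_BGR2HSV)
b=cv2.inRange(hsv,np.array((95,120,50)),np.array((125,255,255)))
n,l,st,c=cv2.connectedComponentsWithStats(b);i=1+np.argmax(st[1:,4]);y,x=np.nonzero(l==i)
P=np.array([onz(w,u,v,.111)[:2] for u,v in zip(x,y)],np.float32);print("disc at seated height",cv2.minEnclosingCircle(P),cv2.fitEllipse(cv2.convexHull(P)))
E
```

```text
time_s: 11.38
position: [0.4887, -0.2436, 0.141]
tool_rot: [1.0, -0.017, 0.0, 0.0]
force: [-0.6, 0.1, 0.5]
gripper_width: 0.0501
time_s: 12.22
position: [0.4886, -0.2435, 0.27]
tool_rot: [1.0, -0.017, -0.0, -0.0]
force: [0.6, -0.3, -0.7]
gripper_width: 0.0501
disc at seated height ((0.49043622612953186, -0.2436095029115677), 0.06458811461925507) ((0.4904957115650177, -0.24350020289421082), (0.12702418863773346, 0.12771065533161163), 7.310617446899414)
```

View pics/s6.png

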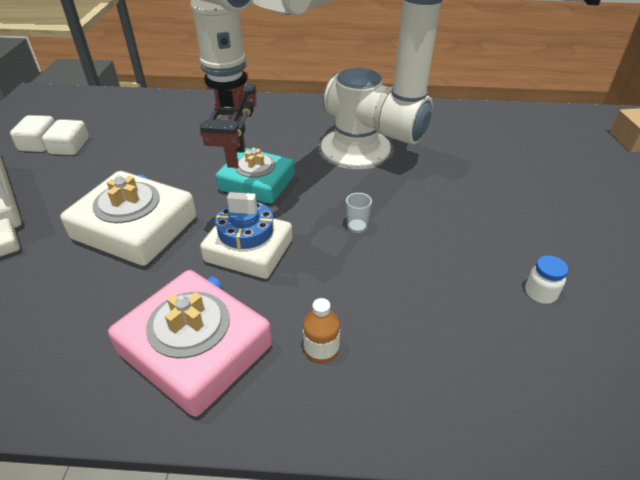

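The carousel sits level on the small beige drive at (245,223). The gripper is clear, and the beaker, bottle and jar are where they were in the first picture.

```bash
python3 -c "
from rig import r
print(r.finish_job())"
```

```text
the job is handed in; nothing more can be done
None
```

The blue carousel is on the small beige drive, seated on the flange and released, and the job was handed in at about 12.3 s of the 40 s allowed.

- **Fit:** I gripped it by the bar and turned it about 4° to line up with the teeth. I lowered it in the grip the whole way, with no rise in force as it passed the tooth tops.
- **Seating:** It met the flange at TCP z = 0.1418. I expected 0.1407–0.1418 from the grasp height. The vertical force reading rose about 10 N there.
- **After release:** The last wrist image gave the disc's radius as 64.6 mm at the seated height, against a true 65 mm. Its centre was within 2 mm of the measured shaft axis. In the last scene picture it looks level, the gripper is clear, and the beaker, bottle and jar look unmoved.
- **Not checked:** I judged levelness and the bystanders by eye and did not measure them.
- **Errors:** My first move command was refused for missing keys, and nothing moved. No check failed or disagreed.

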